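# Shut the sliding hatch of the mincer-plate chest

### The job

Two steel parts chests stand on the repair bench, both with their sliding hatch left open. Push the hatch of the chest that holds the round mincer plates along its track until it is fully closed against the frame, and leave the hatch of the other chest, with the rectangular sharpening stones, as it is.

Things in the scene. Friction and masses are not known exactly. Their poses are not given: they have to be found in the camera images.
- plates_chest: the chest to shut: fixed steel chest, 320 long (own x) by 156 wide by 104 mm high, holding two stacks of round mincer plates 62 mm across. Origin: centre of its underside. Own +x runs along the tracks to the closing frame, a lip across the end further from the robot; that half is the open mouth, the -x half has a fixed cover. Stands left or right of the other chest, turned up to 0.3 rad
- plates_hatch (a joint): how far the hatch of plates_chest is open, in m: 0 = closed against the frame (a hard stop), larger = slid back along the chest's own -x, at most 0.14. It slides stiffly (some 3 N) and stays where it is left
- plates_grip (a point): centre of the grip of plates_chest's hatch: upright black plate, 12 thick (chest x), 60 wide (chest y), 40 mm tall, in the middle of the flat hatch (164 x 142 mm, top face 96 mm over the bench). This point is 116 mm over the bench, the grip's top 136 mm; closed, it is 72 mm to the chest's +x of the chest's origin. Tracks and frame rise only 8 mm above the hatch's top face
- stones_grip (a point): the same point on the identical hatch of the other, identical chest, which holds rectangular sharpening stones and is also part open: leave it

How it is judged:
By the outcome, as a careful person would: the job done as asked, in the order asked, and still so for the second after the job is handed in, with the robot touching nothing.
It also fails if it takes over 32 s, if anything falls off the work surface, if the arm or the gripper's body presses on something with over 40 N, if the wrist force passes 120 N, or if a joint passes its speed limit or range.

### The arm

A 7-joint arm with a two-finger parallel gripper is mounted at the origin on the work surface. World frame = base frame: x ahead of the robot, y to its left, z up, the work surface at z = 0. Lengths are in m, angles in rad, forces in N, time in s.
With the tool pointing down it reaches from about 0.425 to 0.825 m from the base axis. Payload 3.6 kg.
Tool frame: the origin (TCP) lies at the centre of the arm's flange, where the gripper is bolted on; the fingertips stand 173 mm ahead of it and the grasp point (between the pads) lies 155 mm ahead of it; z points along the fingers, y is the line along which they close (so a half turn about z gives the same grasp; the last joint's range is limited). The gripper opens to 85 mm and grips with 20 to 120 N. Pads are 22 mm wide; open, the fingers measure 114 mm over their backs; the gripper's body (76 mm by 85 mm) begins 54 mm behind the grasp point. The pads swing forward as they close: fully open they stand 13 mm farther back than shut.
Start: joints at [-1.141, 0.615, -0.013, 1.423, 0.008, 1.103, -0.04], TCP at [0.286, 0.584, 0.405] pointing down, gripper open.
Joint ranges: [-3.12, 3.12], [-0.3, 2.06], [-1.34, 1.32], [0.26, 2.42], [-1.36, 4.5], [0.01, 1.98], [-2.84, 2.84]. Speed limits (rad/s): [2.79, 2.79, 3.14, 3.14, 3.14, 3.14, 3.14].

### API

Orientations are given as a unit quaternion [x, y, z, w].
In Python, from rig import bot, camera gives the robot as it stands.
- The arm moves only by the tool servo_tool, never from a script. Its argument "rows" is a list of rows, each a list of 6 numbers: the shift along the tool's x, y, z as a fraction of full scale, then the turn, a rotation vector about the tool's x, y, z as a fraction of full scale. A call has exactly 5 rows; each row shifts and turns the commanded pose from where the row before left it, along the tool's axes as they then stand; what a row does not reach is not made up. Full scale, the value 1, is 20 mm for a shift and 0.1 rad for a turn. A row lasts 1/10 s, in which the tool goes at most 50 mm and 8.59 degrees, less where a joint would pass 70% of its speed; a pose out of reach is approached as far as the arm can. A call with a number of a shift or a turn outside -1 to 1 is refused whole. A call with a gripper value outside its range is refused whole. "jaw" is the finger opening in mm, from 0 to 85.4, set as the call begins (left out, the last holds). The fingers move at their own pace and stop on an object; the grip force is fixed at half the most. Time passes only in rows, so rows that do not move let the fingers close, or fill a call up. It gives the time, the measured TCP pose, the force, the opening and the grip force at its end, in the units of the state.
- bot.read_state(): the state, without advancing time (a new reading comes with each control period).
- camera(name): name is "side" or "top"; returns a dict with "color" (480x640x3 uint8, red, green, blue), "fx", "fy", "cx", "cy" (pixels), "xyz" and "attitude" of the camera in the world. Camera axes: x right, y up, looking along -z (the intrinsics and any distortion apply to the point x, -y, -z); pixel columns grow to the right and rows downward; lengths in m; the calibration is good to about 2 mm. A picture is of the moment at which its call begins. There is no depth.
- bot.hand_in(): hands the job in; it is judged then, once.
The state is a dict: "clock": time; "q": joint angles; "qd": joint speeds; "joint_torque": joint torques, N m; "tcp_pos": TCP position; "tool_rot": TCP orientation; "ft_force": force on the tool from outside, world axes, zero at the start; "wrist_torque": the same for the moment, N m; "finger_gap": opening from 0.0 (shut) to 1.0 (fully open); "grasp_force": force on a finger pad.
Only numpy, scipy, OpenCV 4.12 (cv2) and the standard library are available. Lean on these libraries where they do the work, as an engineer would, in place of code of your own. Each camera call takes 0.05 s, during which the arm holds its last target. There are 200 camera calls.

## Working session

There is one attempt and no reset: what is moved stays moved. The work goes in short steps, Python scripts to look and compute and a tool call to move; the robot and the scene stay as the last step left them, time stands still between calls to the robot, and variables do not carry over. Pictures are saved under pics/ and viewed, at most 10 in all, crops included, and the job is handed in when it is done.

Besides the shell and the picture viewer there is one more tool, called after ">>>" as name(argument=value, ...) on one line, values as JSON. servo_tool: Moves the arm, as the interface text tells. Its arguments: {"type":"object","properties":{"rows":{"type":"array"},"jaw":{"type":"number"}},"required":["rows"]}

```bash
mkdir -p pics; python3 - <<'E'
from rig import bot,camera
import cv2
for n in("top","side"):
    c=camera(n);cv2.imwrite(f"pics/{n}0.png",c["color"][:,:,::-1])
    print({k:v for k,v in c.items() if k!="color"})
s=bot.read_state();print(s)
E
```

```text
{'fx': 566.5554500472053, 'fy': 566.5554500472053, 'cx': 317.38752321097155, 'cy': 236.50122777371547, 'xyz': array([ 0.48430535, -0.01902939,  0.99464281]), 'attitude': array([-0.05796489,  0.04290923,  0.70817556, -0.70234339])}
{'fx': 517.4945908655526, 'fy': 517.4945908655526, 'cx': 321.6909236103419, 'cy': 236.95720048304284, 'xyz': array([ 0.49575678, -0.58579859,  0.62933656]), 'attitude': array([ 0.40662966, -0.02977643, -0.06564138,  0.91074524])}
{'clock': 0.1, 'q': array([-1.14150715,  0.61580348, -0.01259138,  1.42474726,  0.00811051,
        1.10340949, -0.04043142]), 'qd': array([-1.24891233e-03, -2.67416702e-03, -3.66363418e-04, -3.31163977e-03,
       -7.64848665e-05,  8.53929280e-04,  1.00030073e-03]), 'joint_torque': array([ 1.13273705e-03, -4.70385075e+01,  2.60171117e-01, -1.71570808e+01,
        1.00891039e-02,  5.86626222e-03, -1.27898571e-05]), 'tcp_pos': array([0.28597963, 0.58338516, 0.4036631 ]), 'tool_rot': array([ 2.25917965e-01,  9.74145642e-01, -1.13430307e-03, -2.35864711e-04]), 'ft_force': array([-0.41181227, -0.08219112, -0.33987824]), 'wrist_torque': array([-0.01174206, -0.01556931, -0.00209933]), 'grasp_force': 0.0, 'finger_gap': 0.9968551640488614}
```

View pics/top0.png

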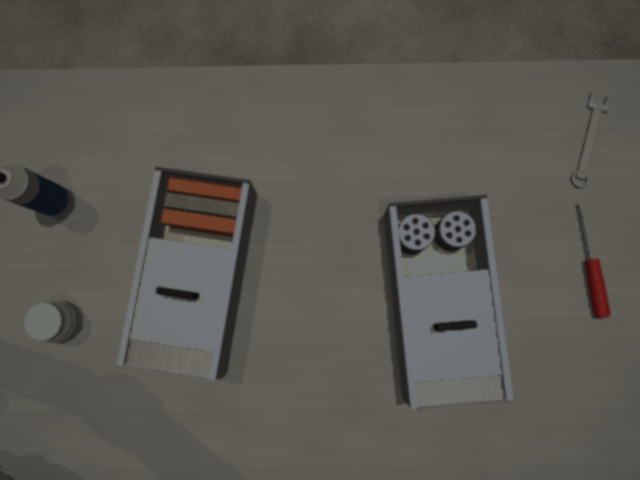

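View pics/side0.png

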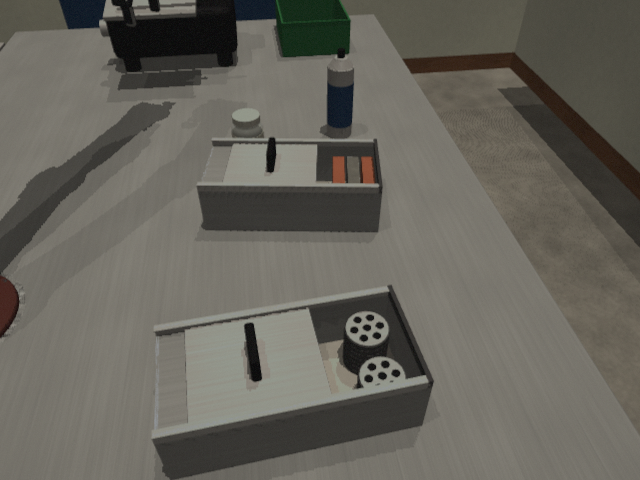

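The top view shows the plates in the right-hand chest, with rim corners at about (389,207), (487,198), (511,399) and (411,406). Its grip is near (455,325). The stones are in the left chest, which I leave alone. Next I turn these pixels into positions.

```bash
cat > h.py <<'E'
import numpy as np,cv2
from scipy.spatial.transform import Rotation as R
def ray(c,uv,z):
    d=R.from_quat(c["attitude"]).apply([(uv[0]-c["cx"])/c["fx"],-(uv[1]-c["cy"])/c["fy"],-1])
    return c["xyz"]+d*(z-c["xyz"][2])/d[2]
def blob(c,box):
    u0,v0,u1,v1=box
    m=(c["color"][v0:v1,u0:u1].max(2)<50).astype(np.uint8)
    k=max(cv2.findContours(m,0,2)[0],key=cv2.contourArea)
    return cv2.boxPoints(cv2.minAreaRect(k))+[u0,v0], cv2.minAreaRect(k)
E
python3 - <<'E'
from h import *
from rig import camera,bot
c=camera("top");s=camera("side")
P=np.array([ray(c,p,.104) for p in[(389,207),(487,198),(511,399),(411,406)]])
print(P.round(4)); print([np.linalg.norm(P[i]-P[(i+1)%4]).round(4) for i in range(4)])
ax=(P[0]+P[1]-P[2]-P[3])[:2];th=np.arctan2(ax[1],ax[0]);o=P.mean(0);print("yaw",th,"o",o)
e=np.array([np.cos(th),np.sin(th)])
for n,cc,box in(("top",c,(415,300,490,350)),("side",s,(235,310,275,390))):
    b,r=blob(cc,box);print(n,r)
    for z in(.136,.116,.096):
        g=ray(cc,r[0],z);print(z,g.round(4),"own x,y",(g-o)[:2]@e,(g-o)[:2]@[-e[1],e[0]])
    print([ray(cc,q,.136).round(3)[:2] for q in b])
for p in((400,277),(489,269)):
    g=ray(c,p,.096);print("front",(g-o)[:2]@e, "->open",.072+.082-(g-o)[:2]@e)
st=bot.read_state();print(R.from_quat(st["tool_rot"]).as_matrix().round(3))
E
```

```text
[[ 0.6589 -0.1151  0.104 ]
 [ 0.6718 -0.2712  0.104 ]
 [ 0.3609 -0.2921  0.104 ]
 [ 0.3511 -0.1408  0.104 ]]
[np.float64(0.1567), np.float64(0.3116), np.float64(0.1516), np.float64(0.3088)]
yaw 0.07522395395070473 o [ 0.51067103 -0.20480197  0.104     ]
top ((39.13448715209961, 25.613794326782227), (7.723230361938477, 42.18710708618164), 85.2363510131836)
0.136 [0.961  0.4521 0.136 ] own x,y 0.4984513316357668 0.6211649534592817
0.116 [0.9721 0.463  0.116 ] own x,y 0.5103487369418348 0.6312724456252494
0.096 [0.9832 0.474  0.096 ] own x,y 0.5222461422479027 0.641379937791217
[array([ 0.475, -0.172]), array([ 0.48 , -0.235]), array([ 0.468, -0.235]), array([ 0.464, -0.173])]
side ((17.147396087646484, 41.70809555053711), (57.70570755004883, 10.41591739654541), 81.25383758544922)
0.136 [-0.0634  0.7787  0.136 ] own x,y -0.4985780561266407 1.023833007680649
0.116 [-0.0861  0.834   0.116 ] own x,y -0.5170268381599706 1.0806960680507194
0.096 [-0.1088  0.8893  0.096 ] own x,y -0.5354756201933004 1.13755912842079
[array([ 0.459, -0.183]), array([ 0.471, -0.182]), array([ 0.477, -0.263]), array([ 0.466, -0.263])]
front 0.042407768237484676 ->open 0.11159223176251531
front 0.04329038298601101 ->open 0.11070961701398899
[[-0.898  0.44  -0.001]
 [ 0.44   0.898 -0.001]
 [-0.    -0.002 -1.   ]]
```

>>> servo_tool(rows=[[0,0,0,0,0,-1],[0,0,0,0,0,-1],[0,0,0,0,0,-1],[0,0,0,0,0,-1],[0,0,0,0,0,-1]], jaw=0)

```text
clock: 0.7
tcp_pos: [0.2861, 0.5835, 0.4044]
tool_rot: [-0.024, 1.0, -0.0, -0.0]
ft_force: [-0.6, 0.7, 0.2]
finger_gap: 0.146
grasp_force: 0.0
```

>>> servo_tool(rows=[[0,0,0,0,0,-0.3],[-1,-1,0,0,0,0],[-1,-1,0,0,0,0],[-1,-1,0,0,0,0],[-1,-1,0,0,0,0]])

```text
clock: 1.2
tcp_pos: [0.3726, 0.509, 0.4045]
tool_rot: [-0.037, 0.999, -0.0, -0.0]
ft_force: [0.4, 0.1, -0.0]
finger_gap: 0.004
grasp_force: 0.0
```

>>> servo_tool(rows=[[-1,-1,0,0,0,0],[-1,-1,0,0,0,0],[-1,-1,0,0,0,0],[0,-1,0,0,0,0],[0,-1,0,0,0,0]])

```text
clock: 1.7
tcp_pos: [0.4399, 0.4133, 0.4043]
tool_rot: [-0.036, 0.999, -0.0, -0.0]
ft_force: [-0.6, 0.1, -0.6]
finger_gap: 0.003
grasp_force: 0.0
```

>>> servo_tool(rows=[[0,-1,0,0,0,0],[0,-1,0,0,0,0],[0,-1,0,0,0,0],[0,-1,0,0,0,0],[0,-1,0,0,0,0]])

```text
clock: 2.2
tcp_pos: [0.4464, 0.3139, 0.4047]
tool_rot: [-0.036, 0.999, -0.0, -0.0]
ft_force: [0.1, 0.7, -0.3]
finger_gap: 0.0
grasp_force: 0.0
```

>>> servo_tool(rows=[[0,-1,0,0,0,0],[0,-1,0,0,0,0],[0,-1,0,0,0,0],[0,-1,0,0,0,0],[0,-1,0,0,0,0]])

```text
clock: 2.7
tcp_pos: [0.4539, 0.2142, 0.4047]
tool_rot: [-0.036, 0.999, -0.0, 0.0]
ft_force: [0.1, -0.6, -0.1]
finger_gap: 0.003
grasp_force: 0.0
```

>>> servo_tool(rows=[[0,-1,0,0,0,0],[0,-1,0,0,0,0],[0,-1,0,0,0,0],[0,-1,0,0,0,0],[0,-1,0,0,0,0]])

```text
clock: 3.2
tcp_pos: [0.4613, 0.1145, 0.4048]
tool_rot: [-0.036, 0.999, 0.0, 0.0]
ft_force: [0.4, 0.1, 0.8]
finger_gap: -0.0
grasp_force: 0.0
```

>>> servo_tool(rows=[[0,-1,0,0,0,0],[0,-1,0,0,0,0],[0,-1,0,0,0,0],[0,-1,0,0,0,0],[0,-1,0,0,0,0]])

```text
clock: 3.7
tcp_pos: [0.4687, 0.0148, 0.4048]
tool_rot: [-0.037, 0.999, 0.0, 0.0]
ft_force: [0.7, -0.0, 0.3]
finger_gap: -0.0
grasp_force: 0.0
```

>>> servo_tool(rows=[[0,-1,0,0,0,0],[0,-1,0,0,0,0],[0,-1,0,0,0,0],[0,-1,0,0,0,0],[0,-1,0,0,0,0]])

```text
clock: 4.2
tcp_pos: [0.4761, -0.0849, 0.4048]
tool_rot: [-0.036, 0.999, -0.0, 0.0]
ft_force: [-0.2, -0.2, 0.6]
finger_gap: -0.004
grasp_force: 0.0
```

>>> servo_tool(rows=[[0,-1,0,0,0,0],[0,-1,0,0,0,0],[0,-1,0,0,0,0],[0,-1,0,0,0,0],[0,-1,0,0,0,0]])

```text
clock: 4.7
tcp_pos: [0.4835, -0.1846, 0.4047]
tool_rot: [-0.037, 0.999, 0.0, 0.0]
ft_force: [0.6, -0.3, 0.3]
finger_gap: 0.0
grasp_force: 0.0
```

>>> servo_tool(rows=[[1,-0.9,0,0,0,0],[1,0,0,0,0,0],[1,0,0,0,0,0],[0,0,0,0,0,0],[0,0,0,0,0,0]])

```text
clock: 5.2
tcp_pos: [0.4254, -0.2062, 0.405]
tool_rot: [-0.037, 0.999, -0.0, 0.001]
ft_force: [-0.1, 0.6, 0.0]
finger_gap: 0.006
grasp_force: 0.0
```

>>> servo_tool(rows=[[0,0,1,0,0,0],[0,0,1,0,0,0],[0,0,1,0,0,0],[0,0,1,0,0,0],[0,0,0.8,0,0,0]])

```text
clock: 5.7
tcp_pos: [0.4264, -0.2057, 0.3076]
tool_rot: [-0.038, 0.999, 0.0, 0.0]
ft_force: [-0.1, -0.4, 0.6]
finger_gap: -0.003
grasp_force: 0.0
```

>>> servo_tool(rows=[[0,0,0.6,0,0,0],[0,0,0.6,0,0,0],[0,0,0,0,0,0],[0,0,0,0,0,0],[0,0,0,0,0,0]])

```text
clock: 6.2
tcp_pos: [0.4258, -0.2062, 0.2853]
tool_rot: [-0.037, 0.999, -0.0, 0.001]
ft_force: [-0.4, 0.3, 0.4]
finger_gap: -0.0
grasp_force: 0.0
```

```bash
python3 - <<'E'
from rig import camera
import cv2
cv2.imwrite("pics/side1.png",camera("side")["color"][:,:,::-1])
E
```

```text
(no output)
```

View pics/side1.png

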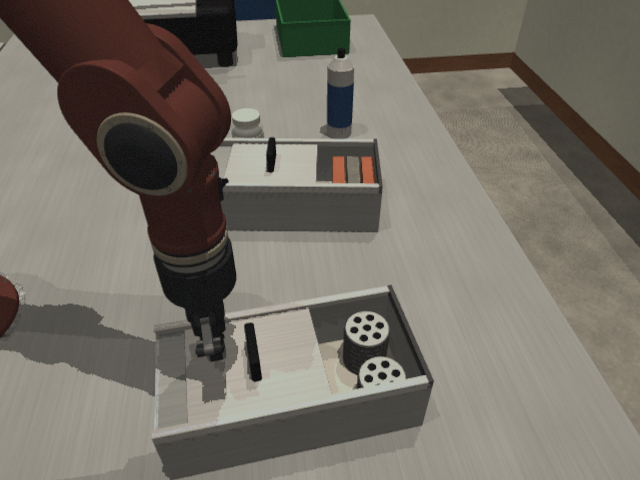

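The closed fingertips, near (212,355), stand behind the grip at (252,350) and clear of it. I push along chest +x.

>>> servo_tool(rows=[[-0.5,0,0,0,0,0],[-0.5,0,0,0,0,0],[-0.5,0,0,0,0,0],[-0.5,0,0,0,0,0],[-0.5,0,0,0,0,0]])

```text
clock: 6.75
tcp_pos: [0.4752, -0.2024, 0.2846]
tool_rot: [-0.037, 0.999, 0.0, -0.001]
ft_force: [-3.6, -0.7, 3.2]
finger_gap: -0.001
grasp_force: 1.7
```

>>> servo_tool(rows=[[-0.5,0,0,0,0,0],[-0.5,0,0,0,0,0],[-0.5,0,0,0,0,0],[-0.5,0,0,0,0,0],[-0.5,0,0,0,0,0]])

```text
clock: 7.25
tcp_pos: [0.5256, -0.1985, 0.2846]
tool_rot: [-0.037, 0.999, 0.0, -0.0]
ft_force: [-3.5, 0.6, 1.7]
finger_gap: -0.001
grasp_force: 1.6
```

>>> servo_tool(rows=[[-0.3,0,0,0,0,0],[-0.3,0,0,0,0,0],[-0.3,0,0,0,0,0],[-0.2,0,0,0,0,0],[0,0,0,0,0,0]])

```text
clock: 7.75
tcp_pos: [0.5477, -0.197, 0.2847]
tool_rot: [-0.037, 0.999, -0.0, 0.001]
ft_force: [-1.0, 0.7, -0.2]
finger_gap: -0.001
grasp_force: 0.2
```

Pushing at about 3.5 N. I now creep towards the stop in 2 mm rows.

>>> servo_tool(rows=[[-0.1,0,0,0,0,0],[-0.1,0,0,0,0,0],[-0.1,0,0,0,0,0],[-0.1,0,0,0,0,0],[-0.1,0,0,0,0,0]])

```text
clock: 8.25
tcp_pos: [0.5568, -0.1965, 0.2848]
tool_rot: [-0.037, 0.999, -0.0, -0.0]
ft_force: [-2.4, 1.4, 1.9]
finger_gap: 0.001
grasp_force: 1.3
```

```bash
python3 - <<'E'
from rig import camera
import cv2
cv2.imwrite("pics/side2.png",camera("side")["color"][:,:,::-1])
E
```

```text
(no output)
```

View pics/side2.png

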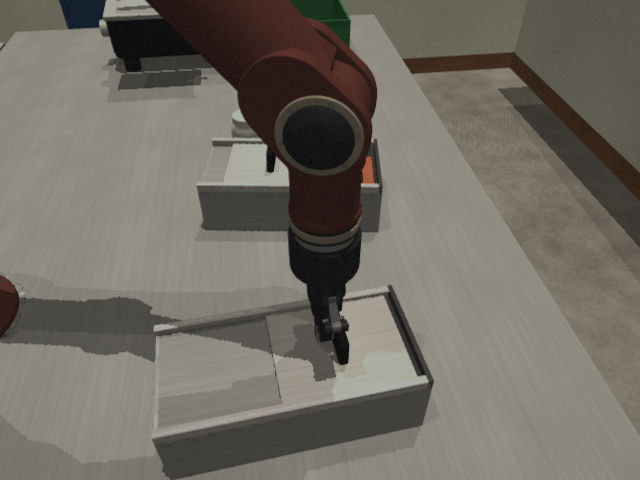

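The hatch covers nearly the whole mouth, with a small dark gap left at the frame near (408,345). I keep creeping.

>>> servo_tool(rows=[[-0.1,0,0,0,0,0],[-0.1,0,0,0,0,0],[-0.1,0,0,0,0,0],[-0.1,0,0,0,0,0],[-0.1,0,0,0,0,0]])

```text
clock: 8.8
tcp_pos: [0.5652, -0.1961, 0.2846]
tool_rot: [-0.037, 0.999, 0.0, -0.003]
ft_force: [-9.3, 0.1, 6.5]
finger_gap: -0.003
grasp_force: 4.8
```

>>> servo_tool(rows=[[-0.1,0,0,0,0,0],[-0.05,0,0,0,0,0],[-0.05,0,0,0,0,0],[0,0,0,0,0,0],[0,0,0,0,0,0]])

```text
clock: 9.3
tcp_pos: [0.5665, -0.1962, 0.2844]
tool_rot: [-0.036, 0.999, 0.001, -0.007]
ft_force: [-14.6, 0.9, 9.9]
finger_gap: 0.0
grasp_force: 7.0
```

The force has climbed to 14.6 N with little further travel, and the TCP is at the predicted 0.566. That is the hard stop, so I retreat and check.

>>> servo_tool(rows=[[0.3,0,0,0,0,0],[0.5,0,0,0,0,0],[1,0,0,0,0,0],[0,0,-1,0,0,0],[0,0,-1,0,0,0]])

```text
clock: 9.8
tcp_pos: [0.5347, -0.1984, 0.325]
tool_rot: [-0.037, 0.999, -0.0, 0.001]
ft_force: [1.3, -0.5, 0.9]
finger_gap: 0.003
grasp_force: 0.0
```

>>> servo_tool(rows=[[0,0,-1,0,0,0],[0,0,-1,0,0,0],[0,0,-1,0,0,0],[0,0,-1,0,0,0],[0,0,0,0,0,0]])

```text
clock: 10.3
tcp_pos: [0.536, -0.1984, 0.408]
tool_rot: [-0.037, 0.999, -0.002, 0.005]
ft_force: [0.5, -0.5, 0.4]
finger_gap: -0.001
grasp_force: 0.0
```

```bash
python3 - <<'E'
from rig import camera
import cv2
im=camera("side")["color"][:,:,::-1]
cv2.imwrite("pics/side3.png",cv2.resize(im[270:480,140:450],None,fx=2.5,fy=2.5))
E
```

```text
(no output)
```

View pics/side3.png

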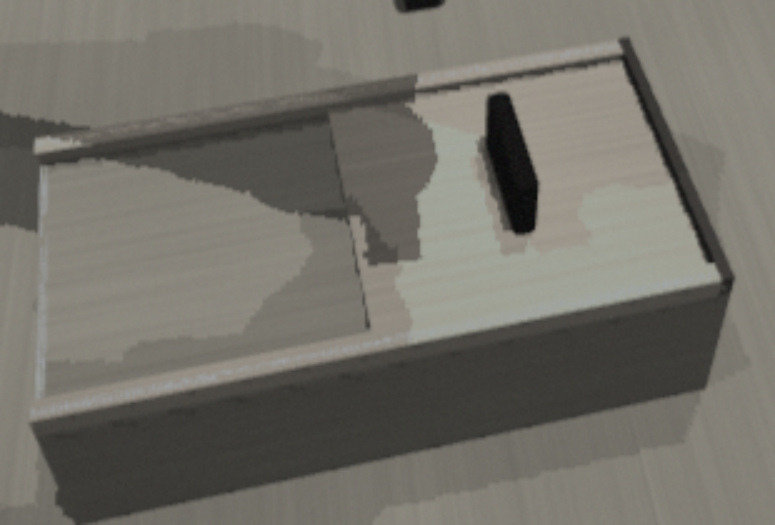

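The hatch meets the dark frame lip along its whole right-hand edge with no gap, and the arm is clear of it.

```bash
python3 -c "
from rig import bot;print(bot.hand_in())"
```

```text
the job is handed in; nothing more can be done
None
```

The hatch on the chest with the round mincer plates is pushed fully closed against its frame, the stones chest was left as it was, and the job is handed in with the arm clear.

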